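Clear the drill core off the cup mill and fit the grinding cup

TASK

A piece of sawn drill core has been left lying across the drive well on top of the grinding mill: lift it off and lay it in the sample tray, flat on its sawn face on the tray's floor. Then fit the grinding cup onto the mill's splined drive, rocking it until the teeth mesh and it sits fully home and upright, and let go of it. Set both down without dropping them, and leave everything else on the bench where it is.

Things in the scene. Friction and masses are not known exactly. Their poses are not given: they have to be found in the camera images.
- core_center (a point): Piece of grey speckled drill core, 140 mm long, 48 mm diameter, sawn flat on one side; it lies on that flat and is 34 mm high (0.4 to 0.6 kg). Point: its centre, 17 mm above the sawn face; x along its length, z up. Widest (48 mm, grip there) 5 to 15 mm above the sawn face. At the start it lies on the rim of the mill's well, across the drive.
- tray: White enamelled sample tray with a blue rim, 280 mm long (x) by 200 mm wide (y), walls 30 mm high and 3 mm thick, floor 3 mm thick; fixed. Origin: centre of its underside. A reddish rock lies in the half towards its own -y; the half towards +y is free.
- mill: Grinding mill, fixed: white housing 190 (x) x 180 mm, flat top (deck) 130 mm above the bench, dial on its -x face. A black round collar (the drive well), inside radius 41 mm, outside 47 mm, rises 28 mm above the deck. Origin: centre of its underside; the upright drive axis passes through it.
- mill_seat (a point): Point on the mill's drive axis at deck level, where the cup's underside rests when home. Here stands the steel splined shaft: six teeth 5.4 mm wide, out to radius 17 mm, up to 16 mm above the deck; its bevelled pilot, radius 10.5 mm, narrows to 6 mm at its tip 22.5 mm above the deck. The shaft turns only stiffly (0.3 N m) and has stopped at any angle, which is not measured.
- cup_center (a point): Grinding cup standing upright on the bench: steel beaker 58 mm diameter on a black 62 mm foot (lowest 30 mm), with a black 58 mm lid; 84 mm high, 0.34 to 0.46 kg. Point: on its axis, 42 mm above its underside; z up. Grip the steel wall, or wall and lid together, a little above half-way.
- cup_foot (a point): Centre of the cup's underside. In the hollow foot is the splined bore: six inward teeth 5.4 mm wide, one along the cup's x, tips at radius 12 mm, from 5 mm above the underside. Tooth on tooth, the cup stops 11 mm above home; turned to within about 4 degrees of the gaps (at most 60 degrees of search) it goes down, under 10 N, till this point meets the seat point.
- rock_a: Bystander: reddish rock about 50 x 40 x 35 mm lying in the tray. Origin: centre of its underside.
- rock_b: Bystander: dark rock about 70 x 55 x 45 mm at the back of the bench. Origin: centre of its underside.
- jar: Bystander: glass sample jar with a white cap, 48 mm diameter, 68 mm high, behind the cup. Origin: centre of its underside.
- dish: Bystander: clear dish of mineral grains, 59 mm diameter, 17 mm high, in front of the cup. Origin: centre of its underside.
- mortar: Bystander: white porcelain mortar, 100 mm diameter, with its pestle. Origin: centre of its underside.
- spatula: Bystander: steel laboratory spatula, 198 mm long, lying on the left of the bench. Origin: centre of its underside.
- slide_box: Bystander: black slide box 110 x 175 x 34 mm on the right of the bench. Origin: centre of its underside.
There are look-alikes about, which are no part of the job. What is shaped like the part that bears cup_center but green or red is not meant.

How it is judged (in metres and radians):
On the way, in this order (a step that is already met when the one before it is completed fails the run):
1. the drill core lies flat on its sawn face on the floor of the tray (x of core_center in the frame of tray between -0.1 and 0.1 m and y of core_center in the frame of tray between -0.09 and 0.09 m and z of core_center in the frame of tray below 0.026 m and angle between core_center's own z axis and vertical below 0.15 rad and linear speed of core below 0.03 m/s), for 0.2 s.
2. the grinding cup is down on the drive with its teeth meshed (horizontal distance between cup_center and mill_seat below 0.005 m and z of cup_center in the frame of mill_seat below 0.045 m and angle between cup_center's own z axis and vertical below 0.06 rad), for 0.2 s.
At the end, for the whole second after the job is handed in: The core rests flat (under 0.15 rad) on the tray floor, its centre within 100 mm along and 90 mm across of the tray's middle and under 26 mm above its underside; the cup is released, at rest on the drive, within 5 mm of its axis, within 3 mm of fully down, tilted under 0.06 rad (all of step 1 and all of step 2 and linear speed of cup below 0.02 m/s and angular speed of cup below 0.1 rad/s and contact force between the fingers and cup below 0.05 N and contact force between the fingers and core below 0.05 N); the robot touches nothing.
It fails at once if the core is dropped (falls free faster than 0.9 m/s, about 40 mm) (linear speed of core above 0.9 m/s and contact force between the fingers and core below 0.05 N).
It fails at once if the cup is dropped (falls free faster than 0.9 m/s, about 40 mm) (linear speed of cup above 0.9 m/s and contact force between the fingers and cup below 0.05 N).
It fails at once if a bystander on the bench or in the tray (rocks, jar, dish, mortar, spatula, slide box) is shifted by more than 30 mm (distance of any of rock_a, rock_b, jar, dish, mortar, spatula, slide_box from where it was at the start of the episode above 0.03 m).
It also fails if it takes over 67 s, if anything falls off the work surface, if the arm or the gripper's body presses on something with over 40 N, if the wrist force passes 120 N, or if a joint passes its speed limit or range.

ROBOT

A 6-joint arm with a two-finger parallel gripper is mounted at the origin on the work surface. World frame = base frame: x ahead of the robot, y to its left, z up, the work surface at z = 0. Lengths are in mm, angles in degrees, forces in N, time in s.
With the tool pointing down it reaches from about 350 to 850 mm from the base axis. Payload 8.1 kg.
Tool frame: the origin (TCP) lies midway between the tips of the shut fingers; the grasp point (between the pads) lies 19 mm behind it; y points along the fingers, x is the direction in which the jaws open and shut, and the axes are right-handed (so a half turn about y gives the same grasp; the last joint's range is limited). The gripper opens to 85 mm and grips with 20 to 120 N. Pads are 22 mm wide; open, the fingers measure 114 mm over their backs; the gripper's body (76 mm by 85 mm) begins 54 mm behind the grasp point. The pads swing forward as they close: fully open they stand 13 mm farther back than shut.
Start: joints at [-69.122, 7.471, 85.268, -0, 87.261, -4.893], TCP at [260.891, -540.316, 231.292] pointing down, gripper open.
Joint ranges: [-169.43, 169.43], [-51.17, 129.36], [1.28, 143.12], [-76.62, 256.62], [0, 156.53], [-152.29, 152.29]. Speed limits (degrees/s): [136.94, 136.94, 159.86, 180, 180, 180].

INTERFACE

Orientations are given as [roll, pitch, yaw] about the fixed x, y, z axes, in that order (R = Rz(yaw) Ry(pitch) Rx(roll)).
In Python, from bench import r gives the robot as it stands.
- The arm moves only by the tool move_arm, never from a script. Its arguments are lists of equal length, an entry for each row: "linear": the shift along the tool's x, y, z normalised to -1 to 1, where 1 is 300 mm, a list of three; "twist": the turn, a rotation vector about the tool's x, y, z normalised to -1 to 1, where 1 is pi/2 rad, a list of three; "hand": the opening, from -1 (shut) to 1 (fully open). A call has 1 to 12 rows; each row is the pose to reach, as a shift and turn from the pose measured when the call began, along the tool's axes at that moment; what a row does not reach only later rows make up. A row lasts 1/12 s, in which the tool goes at most 41.7 mm and 7.16 degrees, less where a joint would pass 70% of its speed; a pose out of reach is approached as far as the arm can. A call with a number of a shift or a turn outside -1 to 1 is refused whole. A call with a gripper value outside its range is refused whole. The fingers move at their own pace and stop on an object; "force" is the grip in N (left out, the last holds). Time passes only in rows, so rows that repeat a pose let the fingers close. It gives the time, the measured TCP pose, the force and the opening at its end, in the units of the state.
- r.sense(): the state, without advancing time (a new reading comes with each control period).
- r.snapshot(name): name is "scene" or "top" or "wrist"; returns a dict with "frame" (400x640x3 uint8, red, green, blue), "range_z" (400x640 float32, mm along the optical axis (not along the pixel's ray), 0 where there is no reading), "intrinsics" (3x3 intrinsics, pixels), "R" (3x3) and "t" (3): a world point X has camera coordinates R X + t; the wrist camera has in their place "hand_eye" (4x4, takes a point from camera to tool coordinates, whose origin is the TCP and whose axes are the tool frame's). Camera axes: x right, y down, z forward; pixel columns grow to the right and rows downward; lengths in mm; the calibration is good to about 2 mm. A picture is of the moment at which its call begins: read the wrist's pose just before it.
- r.hand_in(): hands the job in, once; it reports no verdict.
The state is a dict: "time": time; "joint_pos": joint angles; "qd": joint speeds; "joint_efforts": joint torques, N m; "tool_pos": TCP position; "tcp_rot": TCP orientation; "ft_force": force on the tool from outside, world axes, zero at the start; "wrist_torque": the same for the moment, N m; "finger_gap": finger opening in mm.
Only numpy, scipy, OpenCV 4.12 (cv2) and the standard library are available. Lean on these libraries where they do the work, as an engineer would, in place of code of your own. Each camera call takes 0.05 s, during which the arm holds its last target. There are 200 camera calls.

## Working session

There is one attempt and no reset: what is moved stays moved. The work goes in short steps, Python scripts to look and compute and a tool call to move; the robot and the scene stay as the last step left them, time stands still between calls to the robot, and variables do not carry over. Pictures are saved under pics/ and viewed, on a budget of 10 in all, crops included, one or two more only if the job needs it, and the job is handed in when it is done.

Besides the shell and the picture viewer there is one more tool, called as a command line: name --argument value ..., lists and objects as JSON in quotes. move_arm: Moves the arm, as the interface text tells. Scaled input: -1 to 1 covers 300 mm each way for a shift and pi/2 rad each way for a turn. Its arguments: {"type":"object","properties":{"linear":{"type":"array","items":{"type":"array","items":{"type":"number","minimum":-1,"maximum":1}}},"twist":{"type":"array","items":{"type":"array","items":{"type":"number","minimum":-1,"maximum":1}}},"hand":{"type":"array","items":{"type":"number"}},"force":{"type":"number"}},"required":["linear","twist","hand"]}

```bash
mkdir -p pics; ls; cat > h.py <<'E'
import numpy as np, cv2
from bench import r
from scipy.spatial.transform import Rotation as Ro
def pts(s):
    K=s["intrinsics"];z=s["range_z"];v,u=np.mgrid[0:z.shape[0],0:z.shape[1]]
    c=np.stack([(u-K[0,2])/K[0,0]*z,(v-K[1,2])/K[1,1]*z,z],-1)
    if "hand_eye" in s:
        st=r.sense();H=np.array(s["hand_eye"]);p=c@H[:3,:3].T+H[:3,3]
        R=Ro.from_euler('xyz',st["tcp_rot"],degrees=True).as_matrix();p=p@R.T+np.array(st["tool_pos"])
    else: p=(c-np.array(s["t"]))@np.array(s["R"])
    p[z<=0]=np.nan
    return p
E
python3 - <<'E'
from h import *
print(r.sense())
for n in("scene","top"):
    s=r.snapshot(n);np.savez(n+".npz",**{k:np.array(v) for k,v in s.items()})
    cv2.imwrite(f"pics/{n}.png",s["frame"][:,:,::-1])
    print(n,s["intrinsics"],-np.array(s["R"]).T@s["t"])
E
```

```text
pics
{'time': 0.0, 'joint_pos': array([-6.91211280e+01,  7.51626341e+00,  8.53307523e+01, -1.05300024e-03,
        8.72614418e+01, -4.89434523e+00]), 'qd': array([-0.07881124,  0.02801207, -0.01976645, -0.07485489, -0.06476851,
        0.03568598]), 'joint_efforts': array([ 1.99239339e-04, -5.69413161e+01, -5.00541186e+01, -2.20318775e-04,
        1.47904514e-02,  6.61820695e-05]), 'tool_pos': array([ 260.6869893 , -539.78519147,  230.2182742 ]), 'tcp_rot': array([-89.99179441,   0.1081518 , -64.22672373]), 'ft_force': array([0.75454697, 0.123798  , 0.33078928]), 'wrist_torque': array([ 0.02504213, -0.00013874,  0.03647602]), 'finger_gap': 85.59781258004732}
scene [[391.51642079   0.         325.19535395]
 [  0.         391.51642079 202.3495969 ]
 [  0.           0.           1.        ]] [1554.34199912  390.25738972  984.56737095]
top [[413.23937702   0.         320.49186522]
 [  0.         413.23937702 200.23730276]
 [  0.           0.           1.        ]] [ 386.70426427  -10.55243793 1464.14967442]
```

View both.

View pics/scene.png

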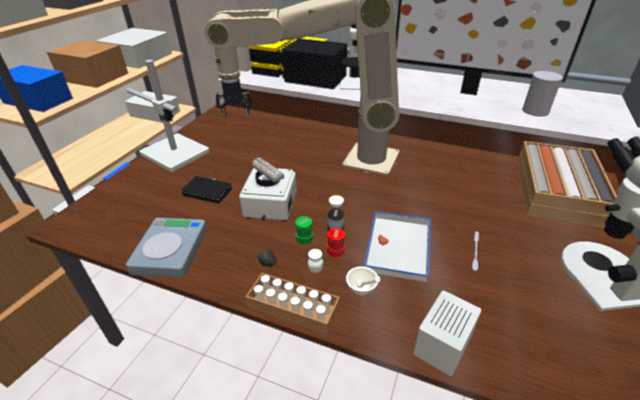

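View pics/top.png

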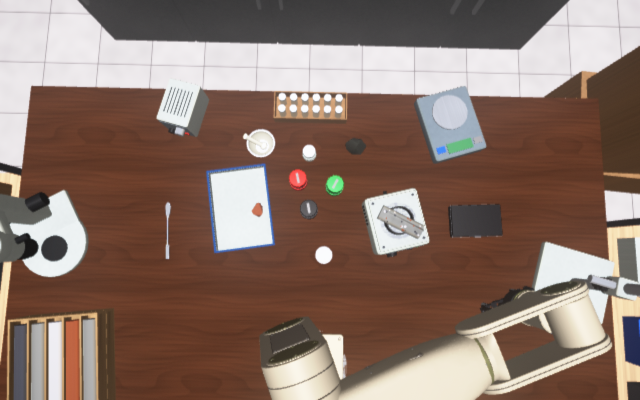

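The top view shows the core at (400,222) on the mill, the dark-lidded cup at (308,209) and look-alikes in red (298,179) and green (335,185). The dish is at (323,255), the jar at (309,152), and the tray at (240,208) with its rock at (257,210). Next I measure these from the depth.

```bash
python3 - <<'E'
from h import *
s=dict(np.load("top.npz"));p=pts(s);f=s["frame"].astype(int)
def reg(u0,v0,u1,v1,z0,z1,name,mask=None):
    m=np.zeros(p.shape[:2],bool);m[v0:v1,u0:u1]=1
    m&=(p[...,2]>z0)&(p[...,2]<z1)
    if mask is not None:m&=mask
    q=p[m];c,(w,h),a=cv2.minAreaRect(q[:,:2].astype(np.float32))
    print(name,len(q),"mean",q.mean(0).round(1),"rect",np.round(c,1),round(w,1),round(h,1),round(a,1),"zpct",np.percentile(q[:,2],[5,50,95]).round(1))
reg(350,180,450,265,172,215,"core")
reg(350,180,450,265,180,215,"coretop")
reg(350,180,450,265,122,136,"deck")
reg(350,180,450,265,148,163,"collar")
reg(295,195,322,224,60,100,"cup")
reg(285,165,312,192,60,100,"red");reg(322,172,348,198,60,100,"green")
reg(298,142,320,163,40,90,"jar");reg(310,243,336,268,8,40,"dish")
reg(195,150,285,265,20,36,"trayrim")
reg(195,150,285,265,-3,10,"trayfloor",(f.min(-1)>150))
reg(245,195,270,222,12,60,"rocka", (f[...,0]-f[...,2]>40))
reg(340,130,372,160,10,70,"rockb")
print(p[222,400],p[209,308])
E
```

```text
core 688 mean [ 484.1 -273.5  186.1] rect [ 485.4 -274.8] 141.9 47.1 64.4 zpct [175.3 187.  193.4]
coretop 569 mean [ 484.4 -274.9  188.1] rect [ 484.5 -274.5] 141.8 44.8 65.0 zpct [181.8 188.2 193.6]
deck 1679 mean [ 493.9 -270.5  128.9] rect [ 493.2 -274.7] 171.0 161.8 14.9 zpct [124.3 128.9 133.4]
collar 100 mean [ 497.1 -276.7  156.4] rect [ 497.8 -272.4] 99.8 89.8 31.9 zpct [150.9 156.5 161.4]
cup 238 mean [532.4  16.5  82.5] rect [532.8  15.5] 54.5 57.2 2.2 zpct [77.6 82.7 87.3]
red 242 mean [633.1  55.6  82.4] rect [634.4  55.9] 57.9 56.0 27.6 zpct [75.4 82.8 87.9]
green 237 mean [616.5 -71.7  82.4] rect [617. -71.] 55.6 57.8 2.6 zpct [77.1 82.6 87.3]
jar 147 mean [730.2  19.3  63.5] rect [732.2  18.8] 43.9 42.2 1.1 zpct [41.3 66.6 71.8]
dish 228 mean [376.9 -38.3  15.2] rect [376.8 -37.4] 55.3 55.7 1.1 zpct [10.7 14.9 20.5]
trayrim 752 mean [546.5 257.2  29.1] rect [563.7 248.8] 343.1 232.8 8.4 zpct [22.4 29.5 34.9]
trayfloor 3778 mean [536.6 258.9   2.2] rect [572.5 246.3] 342.5 226.2 8.5 zpct [-2.   2.   7.2]
rocka 84 mean [533.3 194.3  20.7] rect [534.8 194.4] 34.8 36.8 72.5 zpct [13.7 20.2 27.4]
rockb 255 mean [ 762.8 -145.    31. ] rect [ 766.8 -144.6] 65.2 58.3 54.9 zpct [14.5 31.7 46.7]
[ 483.31904375 -269.66294475  194.43116672] [529.41033336  17.04441946  83.12659711]
```

```bash
cat >> h.py <<'E'
def go(x,y,z,yaw):
    s=r.sense();R=Ro.from_euler('xyz',s["tcp_rot"],degrees=True)
    T=Ro.from_euler('xyz',[-90,0,yaw],degrees=True)
    l=R.inv().apply(np.array([x,y,z])-s["tool_pos"])
    w=(R.inv()*T).as_rotvec()
    print("t",round(s["time"],2),"pos",np.round(s["tool_pos"],1),"rot",np.round(s["tcp_rot"],2),"F",np.round(s["ft_force"],1),"gap",round(s["finger_gap"],1),"J",np.round(s["joint_pos"],0))
    print("linear",np.round(l/300,4),"twist",np.round(w/(np.pi/2),4),"rows",np.round(np.linalg.norm(l)/41.7,1),np.round(np.degrees(np.linalg.norm(w))/7.16,1))
E
python3 - <<'E'
from h import *
s=dict(np.load("top.npz"));p=pts(s);f=s["frame"].astype(int)
b=(f[...,2]-f[...,0]>50)&(p[...,2]>15)&(p[...,2]<45);b[:, :190]=0;b[:,290:]=0;b[:150]=0;b[270:]=0
q=p[b][:,:2].astype(np.float32);print(len(q),cv2.minAreaRect(q))
go(487,-274,300,-25.5)
E
```

```text
564 ((536.3339233398438, 256.0123596191406), (289.3804626464844, 209.4075469970703), 8.726289749145508)
t 0.1 pos [ 260.7 -539.8  230.3] rot [-89.99   0.1  -64.23] F [-0.4  0.  -0.1] gap 85.3 J [-69.   8.  85.  -0.  87.  -5.]
linear [-0.4705 -0.2313  1.0646] twist [-4.000e-04 -4.303e-01 -1.000e-03] rows 8.5 5.4
```

move_arm --linear '[[-0.44,-0.23,0.98],[-0.44,-0.23,0.98],[-0.44,-0.23,0.98],[-0.44,-0.23,0.98],[-0.44,-0.23,0.98],[-0.44,-0.23,0.98],[-0.44,-0.23,0.98],[-0.44,-0.23,0.98],[-0.44,-0.23,0.98],[-0.44,-0.23,0.98]]' --twist '[[0,-0.43,0],[0,-0.43,0],[0,-0.43,0],[0,-0.43,0],[0,-0.43,0],[0,-0.43,0],[0,-0.43,0],[0,-0.43,0],[0,-0.43,0],[0,-0.43,0]]' --hand '[1,1,1,1,1,1,1,1,1,1]'

```text
time: 0.93
tool_pos: [469.3, -291.7, 299.8]
tcp_rot: [-89.9, 0.0, -25.3]
ft_force: [-0.6, -1.1, -0.1]
finger_gap: 85.7
```

```bash
python3 - <<'E'
from h import *
s=r.snapshot("wrist");p=pts(s);np.savez("w1.npz",p=p,f=s["frame"])
cv2.imwrite("pics/w1.png",s["frame"][:,:,::-1])
m=(p[...,2]>172)&(p[...,2]<200)&(np.hypot(p[...,0]-485,p[...,1]+274)<90)
print(m.sum(),cv2.minAreaRect(p[m][:,:2].astype(np.float32)),np.percentile(p[m][:,2],[5,50,95]))
go(487,-274,230,-25.5)
E
```

```text
10485 ((484.75811767578125, -276.52508544921875), (141.79681396484375, 47.43593978881836), 64.2235107421875) [177.03256881 188.59572349 191.69612021]
t 0.98 pos [ 468.2 -292.8  299.2] rot [-89.96   0.11 -25.42] F [-0.7 -0.1 -0.4] gap 85.2 J [-37.  -1.  87.   0.  94. -12.]
linear [0.03   0.2307 0.0834] twist [-0.0005  0.0009 -0.0012] rows 1.8 0.0
```

View pics/w1.png

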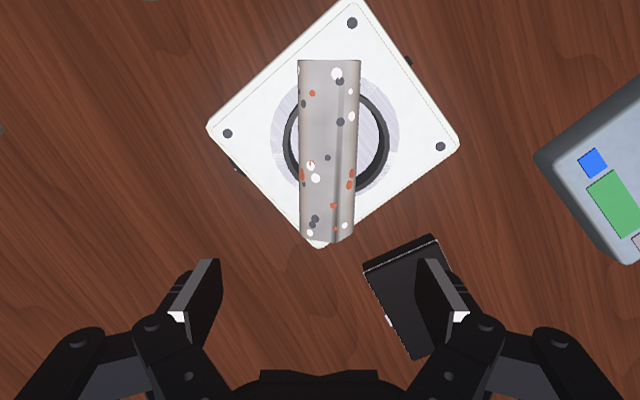

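The wrist view shows the core upright at columns 298–360, rows 60–245, lying over the collar centred near (336,137). Its size of 142x47 and top height of 192 agree with the given values.

```bash
python3 - <<'E'
from h import *
go(485,-276,159,-25.8)
E
```

```text
t 0.98 pos [ 468.2 -292.8  299.2] rot [-89.96   0.11 -25.42] F [-0.7 -0.1 -0.4] gap 85.2 J [-37.  -1.  87.   0.  94. -12.]
linear [0.0273 0.4674 0.0743] twist [-0.0005  0.0042 -0.0012] rows 3.4 0.1
```

move_arm --linear '[[0.027,0.12,0.074],[0.027,0.2,0.074],[0.027,0.28,0.074],[0.027,0.36,0.074],[0.027,0.41,0.074],[0.027,0.44,0.074],[0.027,0.455,0.074],[0.027,0.467,0.074],[0.027,0.467,0.074],[0.027,0.467,0.074]]' --twist '[[0,0.004,0],[0,0.004,0],[0,0.004,0],[0,0.004,0],[0,0.004,0],[0,0.004,0],[0,0.004,0],[0,0.004,0],[0,0.004,0],[0,0.004,0]]' --hand '[0.6,0.6,0.6,0.6,0.6,0.6,0.6,0.6,0.6,0.6]'

```text
time: 1.82
tool_pos: [485.2, -276.7, 160.2]
tcp_rot: [-90.0, 0.0, -25.8]
ft_force: [0.8, -0.0, 0.5]
finger_gap: 68.1
```

```bash
python3 - <<'E'
from h import *
go(485,-276,159,-25.8)
s=r.snapshot("wrist");cv2.imwrite("pics/w2.png",s["frame"][:,:,::-1])
E
```

```text
t 1.82 pos [ 485.2 -276.7  160.2] rot [-8.997e+01  2.000e-02 -2.580e+01] F [ 0.8 -0.   0.5] gap 68.1 J [-35.   4.  97.   0.  80.  -9.]
linear [-0.0017  0.0039  0.0017] twist [-0.0003 -0.     -0.0002] rows 0.0 0.0
```

View pics/w2.png

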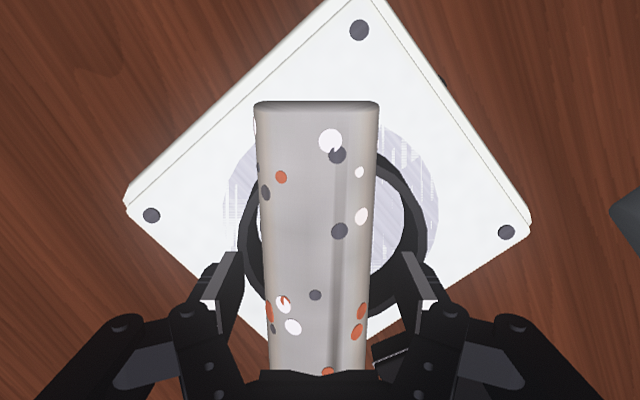

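The fingers stand on both sides of the core, pads near (225,290) and (415,290), with the core centred between them. Close the gripper.

move_arm --linear '[[0,0.006,0],[0,0.006,0],[0,0.006,0],[0,0.006,0],[0,0.006,0],[0,0.006,0],[0,0.006,0]]' --twist '[[0,0,0],[0,0,0],[0,0,0],[0,0,0],[0,0,0],[0,0,0],[0,0,0]]' --hand '[0,-0.3,-0.5,-0.5,-0.5,-0.5,-0.5]' --force 90

```text
time: 2.45
tool_pos: [486.1, -277.1, 160.2]
tcp_rot: [-90.0, -0.1, -25.8]
ft_force: [-1.2, 0.6, 6.8]
finger_gap: 45.1
```

move_arm --linear '[[0,-0.02,0],[0,-0.05,0],[0,-0.1,0],[0,-0.1,0],[0,-0.1,0]]' --twist '[[0,0,0],[0,0,0],[0,0,0],[0,0,0],[0,0,0]]' --hand '[-0.5,-0.5,-0.5,-0.5,-0.5]'

```text
time: 2.87
tool_pos: [486.7, -277.5, 191.3]
tcp_rot: [-90.0, -0.3, -25.8]
ft_force: [-0.3, 0.4, -4.6]
finger_gap: 45.6
```

```bash
python3 - <<'E'
from h import *
s=r.snapshot("wrist");cv2.imwrite("pics/w3.png",s["frame"][:,:,::-1])
p=pts(s)
m=(np.hypot(p[...,0]-485,p[...,1]+276)<75)
t=Ro.from_euler('z',-64.2,degrees=True).apply(p-np.array([485,-276,0]))
mm=(abs(t[...,1])<6)&(t[...,0]>-70)&(t[...,0]<75)&(p[...,2]>200);print(np.polyfit(t[mm][:,0],t[mm][:,2],1),t[mm].min(0),t[mm].max(0))
go(536,256,250,-82)
E
```

```text
Traceback (most recent call last):
  File "scipy/spatial/transform/_rotation.pyx", line 2580, in scipy.spatial.transform._rotation.Rotation.apply
ValueError: Expected input of shape (3,) or (P, 3), got (400, 640, 3).
```

```bash
python3 - <<'E'
from h import *
s=r.snapshot("wrist");cv2.imwrite("pics/w3.png",s["frame"][:,:,::-1])
p=pts(s)
M=Ro.from_euler('z',-64.2,degrees=True).as_matrix();t=(p-np.array([485,-276,0]))@M.T
mm=(abs(t[...,1])<6)&(t[...,0]>-70)&(t[...,0]<75)&(p[...,2]>200);q=t[mm];print(len(q),np.polyfit(q[:,0],q[:,2],1),q.min(0),q.max(0))
go(536,256,250,-82)
E
```

```text
10096 [-1.09865050e-01  2.29224296e+02] [-38.57642988  -5.99853199 200.40039954] [ 72.19611906   5.99728328 272.63394589]
t 2.97 pos [ 485.8 -276.9  189.5] rot [-90.    -0.09 -25.78] F [ 0.3 -0.7 -4.4] gap 45.1 J [-35.   2.  95.   0.  82.  -9.]
linear [-0.6215 -0.2026  1.6722] twist [-5.000e-04  6.247e-01  9.000e-04] rows 12.9 7.9
```

View pics/w3.png

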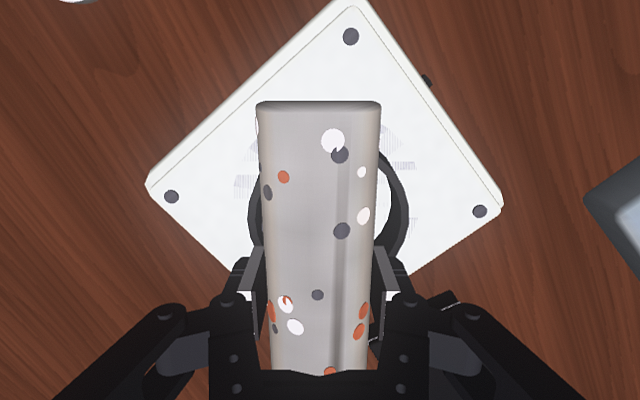

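The core looks just as it did before gripping, at columns 257–380 and running straight, so it is held level and not slipping. Now carry it to the tray in two stages.

```bash
python3 - <<'E'
from h import *
go(505,-40,250,-83)
E
```

```text
t 2.97 pos [ 485.8 -276.9  189.5] rot [-90.    -0.09 -25.78] F [ 0.3 -0.7 -4.4] gap 45.1 J [-35.   2.  95.   0.  82.  -9.]
linear [-0.2855 -0.202   0.7388] twist [-5.000e-04  6.358e-01  9.000e-04] rows 5.9 8.0
```

move_arm --linear '[[0,-0.06,0],[-0.01,-0.12,0.04],[-0.04,-0.18,0.11],[-0.07,-0.2,0.19],[-0.11,-0.2,0.28],[-0.15,-0.2,0.38],[-0.19,-0.2,0.48],[-0.225,-0.2,0.58],[-0.255,-0.2,0.66],[-0.275,-0.2,0.71],[-0.286,-0.2,0.74],[-0.286,-0.2,0.74]]' --twist '[[0,0.02,0],[0,0.06,0],[0,0.12,0],[0,0.18,0],[0,0.25,0],[0,0.32,0],[0,0.39,0],[0,0.46,0],[0,0.53,0],[0,0.59,0],[0,0.63,0],[0,0.636,0]]' --hand '[-0.5,-0.5,-0.5,-0.5,-0.5,-0.5,-0.5,-0.5,-0.5,-0.5,-0.5,-0.5]'

```text
time: 3.97
tool_pos: [504.5, -37.4, 248.2]
tcp_rot: [-90.0, 0.0, -83.1]
ft_force: [-0.1, -1.0, -4.3]
finger_gap: 45.3
```

```bash
python3 - <<'E'
from h import *
go(525,245,200,-83)
E
```

```text
t 3.97 pos [504.5 -37.4 248.2] rot [-9.001e+01  2.000e-02 -8.307e+01] F [-0.1 -1.  -4.3] gap 45.3 J [-10.  -8.  99.   0.  89.  73.]
linear [-0.926   0.1612  0.1813] twist [ 0.0001 -0.0007 -0.0003] rows 6.9 0.0
```

move_arm --linear '[[-0.03,0,0],[-0.1,0.02,0.02],[-0.2,0.03,0.04],[-0.3,0.05,0.06],[-0.4,0.07,0.08],[-0.5,0.09,0.1],[-0.6,0.1,0.12],[-0.7,0.12,0.14],[-0.8,0.14,0.16],[-0.87,0.15,0.17],[-0.91,0.16,0.18],[-0.926,0.16,0.18]]' --twist '[[0,0,0],[0,0,0],[0,0,0],[0,0,0],[0,0,0],[0,0,0],[0,0,0],[0,0,0],[0,0,0],[0,0,0],[0,0,0],[0,0,0]]' --hand '[-0.5,-0.5,-0.5,-0.5,-0.5,-0.5,-0.5,-0.5,-0.5,-0.5,-0.5,-0.5]'

```text
time: 4.97
tool_pos: [524.0, 246.1, 198.8]
tcp_rot: [-90.1, 0.0, -82.9]
ft_force: [-0.1, -1.0, -4.6]
finger_gap: 45.5
```

```bash
python3 - <<'E'
from h import *
s=r.snapshot("top");cv2.imwrite("pics/t2.png",cv2.resize(s["frame"][120:290,180:460,::-1],None,fx=2.5,fy=2.5))
p=pts(s)
# collar, now uncovered
m=(p[...,2]>151)&(p[...,2]<165)&(np.hypot(p[...,0]-495,p[...,1]+273)<60);q=p[m][:,:2].astype(np.float32)
print("collar",len(q),cv2.minEnclosingCircle(q),cv2.fitEllipse(q))
go(531,296,60,-83)
E
```

```text
collar 148 ((493.2606506347656, -274.9309387207031), 45.80843734741211) ((493.0960388183594, -275.03607177734375), (86.27051544189453, 86.72264099121094), 0.7110959887504578)
t 5.02 pos [524.  245.8 199.4] rot [-9.011e+01  1.000e-02 -8.296e+01] F [ 0.3  0.1 -3.3] gap 45.3 J [ 20.   5.  91.   0.  84. 103.]
linear [-0.1631  0.4645  0.0444] twist [ 0.0012  0.0005 -0.0002] rows 3.6 0.0
```

View pics/t2.png

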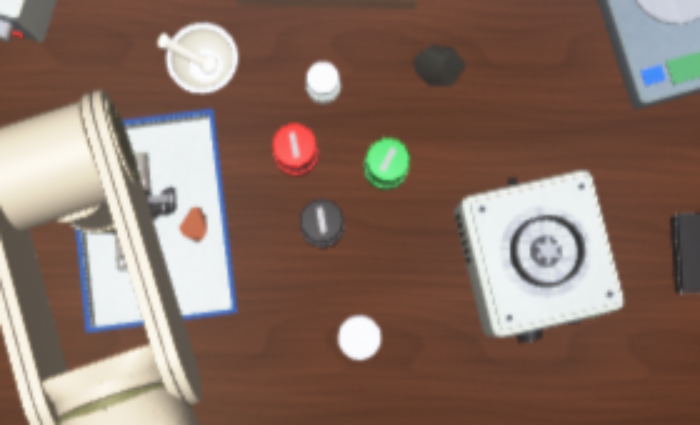

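The top view shows the clear drive at (545,250) in the crop, the cup with a line on its lid at (321,221), and the core held over the tray. Next I lower the core.

move_arm --linear '[[-0.05,0.04,0.01],[-0.1,0.1,0.03],[-0.15,0.17,0.044],[-0.163,0.25,0.044],[-0.163,0.33,0.044],[-0.163,0.4,0.044],[-0.163,0.44,0.044],[-0.163,0.465,0.044],[-0.163,0.5,0.044],[-0.163,0.53,0.044],[-0.163,0.56,0.044],[-0.163,0.56,0.044]]' --twist '[[0,0,0],[0,0,0],[0,0,0],[0,0,0],[0,0,0],[0,0,0],[0,0,0],[0,0,0],[0,0,0],[0,0,0],[0,0,0],[0,0,0]]' --hand '[-0.5,-0.5,-0.5,-0.5,-0.5,-0.5,-0.5,-0.5,-0.5,-0.5,-0.5,-0.5]'

```text
time: 6.02
tool_pos: [530.0, 295.4, 29.7]
tcp_rot: [-90.2, -0.0, -83.0]
ft_force: [0.1, -0.2, -5.6]
finger_gap: 45.4
```

```bash
python3 - <<'E'
from h import *
go(531,296,7,-83)
s=r.snapshot("wrist");cv2.imwrite("pics/w4.png",s["frame"][:,:,::-1])
E
```

```text
t 6.02 pos [530.  295.4  29.7] rot [-9.022e+01 -2.000e-02 -8.297e+01] F [ 0.1 -0.2 -5.6] gap 45.4 J [ 24.  19.  94.   0.  67. 107.]
linear [-0.0018  0.0756  0.0038] twist [0.0024 0.0004 0.0003] rows 0.5 0.0
```

View pics/w4.png

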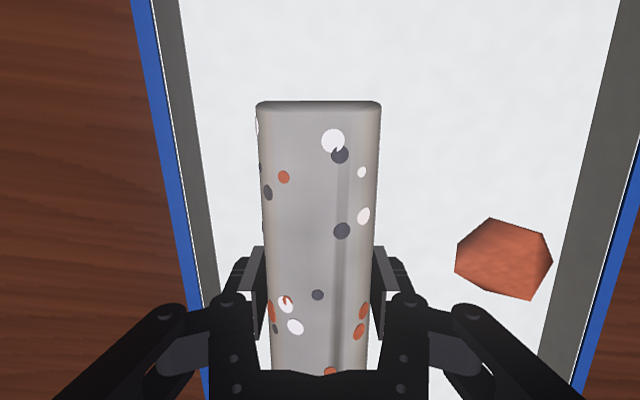

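The core hangs level over the free half. The tray wall's inner edge is near column 215 and the rock at (503,258). I shift 6 mm towards the middle and lower.

move_arm --linear '[[0.01,0.02,0],[0.02,0.04,0],[0.02,0.055,0],[0.02,0.065,0],[0.02,0.07,0],[0.02,0.074,0],[0.02,0.074,0]]' --twist '[[0,0,0],[0,0,0],[0,0,0],[0,0,0],[0,0,0],[0,0,0],[0,0,0]]' --hand '[-0.5,-0.5,-0.5,-0.5,-0.5,-0.5,-0.5]'

```text
time: 6.65
tool_pos: [530.8, 289.7, 8.2]
tcp_rot: [-90.2, -0.0, -83.0]
ft_force: [-0.2, 0.5, -3.6]
finger_gap: 44.7
```

move_arm --linear '[[0,0.003,0],[0,0.006,0],[0,0.006,0]]' --twist '[[0,0,0],[0,0,0],[0,0,0]]' --hand '[-0.5,-0.5,-0.5]'

```text
time: 6.9
tool_pos: [530.8, 289.7, 6.3]
tcp_rot: [-90.2, -0.0, -83.0]
ft_force: [-0.7, -0.2, -2.9]
finger_gap: 45.1
```

move_arm --linear '[[0,0.003,0],[0,0.005,0],[0,0.005,0]]' --twist '[[0,0,0],[0,0,0],[0,0,0]]' --hand '[-0.5,-0.5,-0.5]'

```text
time: 7.15
tool_pos: [531.0, 289.8, 5.3]
tcp_rot: [-90.2, -0.0, -82.9]
ft_force: [-2.2, 0.4, 0.3]
finger_gap: 45.3
```

move_arm --linear '[[0,0,0],[0,0,0],[0,0,0],[0,0,0],[0,0,0],[0,0,0],[0,-0.05,0],[0,-0.15,0],[0,-0.28,0],[0,-0.4,0],[0,-0.4,0]]' --twist '[[0,0,0],[0,0,0],[0,0,0],[0,0,0],[0,0,0],[0,0,0],[0,0,0],[0,0,0],[0,0,0],[0,0,0],[0,0,0]]' --hand '[0.2,0.35,0.45,0.45,0.45,0.45,0.45,0.45,0.45,0.45,0.45]'

```text
time: 8.07
tool_pos: [536.1, 292.1, 134.8]
tcp_rot: [-89.4, 0.2, -82.9]
ft_force: [1.8, 0.4, 2.3]
finger_gap: 61.6
```

```bash
python3 - <<'E'
from h import *
s=r.snapshot("wrist");p=pts(s)
m=(p[...,2]>22)&(p[...,2]<42)&(np.hypot(p[...,0]-531,p[...,1]-290)<72)
q=p[m];print("core",len(q),cv2.minAreaRect(q[:,:2].astype(np.float32)),np.percentile(q[:,2],[5,50,95,99]))
go(531.5,60,150,-45)
E
```

```text
core 9972 ((528.9989013671875, 313.494873046875), (141.90455627441406, 93.19869995117188), 7.1977620124816895) [23.70235463 30.91811542 33.88699652 34.52017493]
t 8.12 pos [534.9 291.5 131.4] rot [-89.62   0.16 -82.94] F [ 0.7  0.4 -0.4] gap 61.8 J [ 24.  12.  91.   0.  77. 107.]
linear [ 0.7642 -0.0648 -0.1058] twist [-4.700e-03 -4.216e-01 -3.000e-04] rows 5.6 5.3
```

move_arm --linear '[[0.1,-0.1,0],[0.25,-0.17,-0.02],[0.4,-0.17,-0.05],[0.55,-0.17,-0.08],[0.7,-0.17,-0.1],[0.8,-0.17,-0.11],[0.88,-0.17,-0.12],[0.94,-0.17,-0.12],[0.94,-0.17,-0.12],[0.94,-0.17,-0.12]]' --twist '[[0,-0.07,0],[0,-0.14,0],[0,-0.22,0],[0,-0.3,0],[0,-0.38,0],[0,-0.46,0],[0,-0.54,0],[0,-0.62,0],[0,-0.7,0],[0,-0.78,0]]' --hand '[1,1,1,1,1,1,1,1,1,1]'

```text
time: 8.95
tool_pos: [533.0, 4.9, 180.1]
tcp_rot: [-89.7, -0.2, -15.8]
ft_force: [-0.3, 0.5, 0.6]
finger_gap: 85.8
```

```bash
python3 - <<'E'
from h import *
go(532,-40,180,0)
s=r.snapshot("top");p=pts(s)
m=(p[...,2]>29)&(p[...,2]<45)&(abs(p[...,0]-531)<85)&(abs(p[...,1]-290)<38)
q=p[m];print("core",len(q),cv2.minAreaRect(q[:,:2].astype(np.float32)),np.percentile(q[:,2],[5,50,95]))
E
```

```text
t 8.95 pos [533.    4.9 180.1] rot [-89.73  -0.2  -15.82] F [-0.3  0.5  0.6] gap 85.8 J [ -5.  -1. 100.   0.  81.  11.]
linear [ 0.0377 -0.0002 -0.145 ] twist [-0.0026 -0.1758  0.0027] rows 1.1 2.2
core 366 ((532.9126586914062, 288.00335693359375), (140.9061279296875, 40.86106872558594), 7.338118553161621) [29.84055458 33.99007341 39.44767116]
```

The core lies flat at (533,288), 141 mm long, top about 36 mm, which fits. Next, the cup.

move_arm --linear '[[0.02,0,-0.07],[0.038,0,-0.145],[0.038,0,-0.145],[0.038,0,-0.145],[0.038,0,-0.145]]' --twist '[[0,-0.07,0],[0,-0.14,0],[0,-0.176,0],[0,-0.176,0],[0,-0.176,0]]' --hand '[1,1,1,1,1]'

```text
time: 9.42
tool_pos: [532.1, -38.9, 179.1]
tcp_rot: [-89.8, -0.2, 0.4]
ft_force: [-0.1, -0.1, -0.0]
finger_gap: 85.4
```

```bash
python3 - <<'E'
from h import *
s=r.snapshot("wrist");cv2.imwrite("pics/w5.png",s["frame"][:,:,::-1]);p=pts(s)
m=(p[...,2]>78)&(p[...,2]<92)&(np.hypot(p[...,0]-532,p[...,1]-16)<45)
q=p[m];print("cup",len(q),cv2.minEnclosingCircle(q[:,:2].astype(np.float32)),q.mean(0),np.percentile(q[:,2],[5,50,95]))
f=s["frame"].astype(int)
l=p[m&(f.min(-1)>110)];print("line",len(l))
if len(l)>5:
    v=np.linalg.svd(l[:,:2]-l[:,:2].mean(0),full_matrices=False)[2][0];print(np.degrees(np.arctan2(v[1],v[0])),l.mean(0))
go(532,16,33,0)
E
```

```text
cup 5623 ((533.6725463867188, 17.119478225708008), 29.762022018432617) [533.56756213  18.3171148   83.92220128] [82.27765018 84.01135601 85.22005114]
line 3269
4.937533925524008 [532.70072496  24.69023674  84.07343397]
t 9.47 pos [532.2 -38.6 179.3] rot [-89.76  -0.21   0.44] F [-0.2  0.8  0.2] gap 85.4 J [-10.  -1. 100.   0.  81. -10.]
linear [-0.0011  0.4883  0.1799] twist [-0.0027  0.0049  0.0023] rows 3.7 0.1
```

View pics/w5.png

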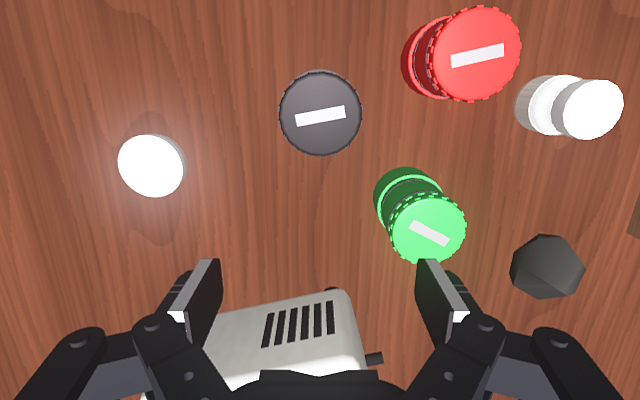

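The dark cup's lid is at (320,113), with its white line about 9.5° from world x. The path down to it is clear, with green and red well off to the side.

move_arm --linear '[[0.002,0,0.1],[0.004,0.05,0.17],[0.004,0.1,0.186],[0.004,0.15,0.186],[0.004,0.22,0.186],[0.004,0.3,0.186],[0.004,0.37,0.186],[0.004,0.43,0.186],[0.004,0.47,0.186],[0.004,0.485,0.186],[0.004,0.488,0.186],[0.004,0.488,0.186]]' --twist '[[0,0,0],[0,0.003,0],[-0.002,0.005,0.002],[-0.002,0.005,0.002],[-0.002,0.005,0.002],[-0.002,0.005,0.002],[-0.002,0.005,0.002],[-0.002,0.005,0.002],[-0.002,0.005,0.002],[-0.002,0.005,0.002],[-0.002,0.005,0.002],[-0.002,0.005,0.002]]' --hand '[1,1,1,1,1,1,1,1,1,1,1,1]'

```text
time: 10.47
tool_pos: [533.9, 18.1, 33.6]
tcp_rot: [-89.9, -0.1, -0.0]
ft_force: [0.6, 0.6, 0.1]
finger_gap: 85.2
```

move_arm --linear '[[0,0,0],[0,0,0],[0,0,0],[0,0,0],[0,0,0],[0,0,0],[0,0,0]]' --twist '[[0,0,0],[0,0,0],[0,0,0],[0,0,0],[0,0,0],[0,0,0],[0,0,0]]' --hand '[0.5,0.2,0,0,0,0,0]' --force 70

```text
time: 11.05
tool_pos: [535.1, 18.0, 35.4]
tcp_rot: [-89.9, -0.2, -0.0]
ft_force: [-2.8, 0.5, 5.7]
finger_gap: 56.5
```

move_arm --linear '[[0,-0.02,0],[0,-0.06,0],[0,-0.14,0],[0,-0.25,0],[0,-0.36,0],[0,-0.46,0],[0,-0.55,0],[0,-0.6,0],[0,-0.6,0]]' --twist '[[0,0,0],[0,0,0],[0,0,0],[0,0,0],[0,0,0],[0,0,0],[0,0,0],[0,0,0],[0,0,0]]' --hand '[0,0,0,0,0,0,0,0,0]'

```text
time: 11.8
tool_pos: [537.0, 17.6, 221.5]
tcp_rot: [-90.0, -0.7, -0.0]
ft_force: [0.9, -0.4, -3.4]
finger_gap: 56.5
```

```bash
python3 - <<'E'
from h import *
go(500,-190,216,-33)
E
```

```text
t 11.8 pos [537.   17.6 221.5] rot [-8.998e+01 -7.000e-01 -5.000e-02] F [ 0.9 -0.4 -3.4] gap 56.5 J [-4. -3. 97.  0. 85. -4.]
linear [-0.1228  0.0164 -0.6922] twist [-0.0025  0.3661  0.0075] rows 5.1 4.6
```

move_arm --linear '[[-0.01,0,-0.04],[-0.02,0,-0.12],[-0.04,0,-0.22],[-0.06,-0.01,-0.33],[-0.08,-0.02,-0.45],[-0.1,-0.02,-0.57],[-0.12,-0.03,-0.69],[-0.15,-0.03,-0.8],[-0.18,-0.03,-0.9],[-0.2,-0.03,-0.97],[-0.21,-0.03,-1.0],[-0.21,-0.03,-1.0]]' --twist '[[0,0.02,0],[0,0.06,0],[0,0.1,0],[0,0.14,0],[0,0.18,0],[0,0.22,0.003],[0,0.26,0.007],[0,0.3,0.007],[0,0.34,0.007],[0,0.36,0.007],[0,0.366,0.007],[0,0.366,0.007]]' --hand '[0,0,0,0,0,0,0,0,0,0,0,0]'

```text
time: 12.8
tool_pos: [471.7, -284.2, 227.9]
tcp_rot: [-89.8, 0.2, -33.2]
ft_force: [0.5, 0.6, -5.2]
finger_gap: 56.7
```

```bash
python3 - <<'E'
from h import *
go(460,-325,232,-33)
E
```

```text
t 12.8 pos [ 471.7 -284.2  227.9] rot [-89.81   0.17 -33.22] F [ 0.5  0.6 -5.2] gap 56.7 J [-37.   0.  93.   0.  87.  -3.]
linear [ 0.0419 -0.0142 -0.1351] twist [-0.0021 -0.0024 -0.0019] rows 1.0 0.0
```

move_arm --linear '[[0.02,-0.01,-0.06],[0.042,-0.014,-0.12],[0.042,-0.014,-0.16],[0.042,-0.014,-0.16],[0.042,-0.014,-0.16]]' --twist '[[0,0,0],[0,0,0],[0,0,0],[0,0,0],[0,0,0]]' --hand '[0,0,0,0,0]'

```text
time: 13.22
tool_pos: [455.6, -330.6, 231.2]
tcp_rot: [-89.8, 0.2, -33.2]
ft_force: [0.5, 0.9, -3.1]
finger_gap: 56.7
```

```bash
python3 - <<'E'
from h import *
s=r.snapshot("wrist");p=pts(s);st=r.sense()
m=(p[...,2]>153)&(p[...,2]<163)&(np.hypot(p[...,0]-493,p[...,1]+275)<55)
q=p[m][:,:2].astype(np.float32);print("collar",len(q),cv2.minEnclosingCircle(q))
c=cv2.minEnclosingCircle(q)[0]
# shaft teeth: points 140..150 z, radius 12.5..19 about axis
d=p[...,:2]-np.array(c);rad=np.hypot(d[...,0],d[...,1])
k=(rad<19)&(p[...,2]>140)
print("shaft top pts",k.sum(),"z",np.nanpercentile(p[k][:,2],[50,99]))
hi=(rad<9)&(p[...,2]>149);print("tip",p[hi].mean(0))
c=p[(rad<20)&(p[...,2]>140)][:,:2]; 
print("shaft bbox",c.min(0),c.max(0))
v,u=np.where(m|k);print(u.min(),u.max(),v.min(),v.max())
cu,cv_=int(np.median(np.where(k)[1])),int(np.median(np.where(k)[0]))
y0=max(cv_-60,0);x0=cu-80
cv2.imwrite("pics/w6.png",cv2.resize(s["frame"][y0:y0+120,x0:x0+160,::-1],None,fx=5,fy=5,interpolation=cv2.INTER_CUBIC));print("crop",x0,y0)
np.savez("w6.npz",p=p,f=s["frame"])
go(493.5,-275,190,-33)
E
```

```text
collar 4041 ((494.3001708984375, -275.4178466796875), 45.65913391113281)
shaft top pts 1387 z [149.83092905 153.76643971]
tip [ 494.37781207 -275.19710868  151.86655864]
shaft bbox [ 477.19945419 -290.92098611] [ 511.23945916 -259.2807376 ]
247 394 20 172
crop 241 40
t 13.27 pos [ 455.9 -330.2  231.4] rot [-89.76   0.23 -33.21] F [-0.7 -0.1 -3.4] gap 56.9 J [-41.   2.  91.   0.  87.  -8.]
linear [0.0046 0.1389 0.2221] twist [-0.0027 -0.0023 -0.0025] rows 1.9 0.1
```

View pics/w6.png

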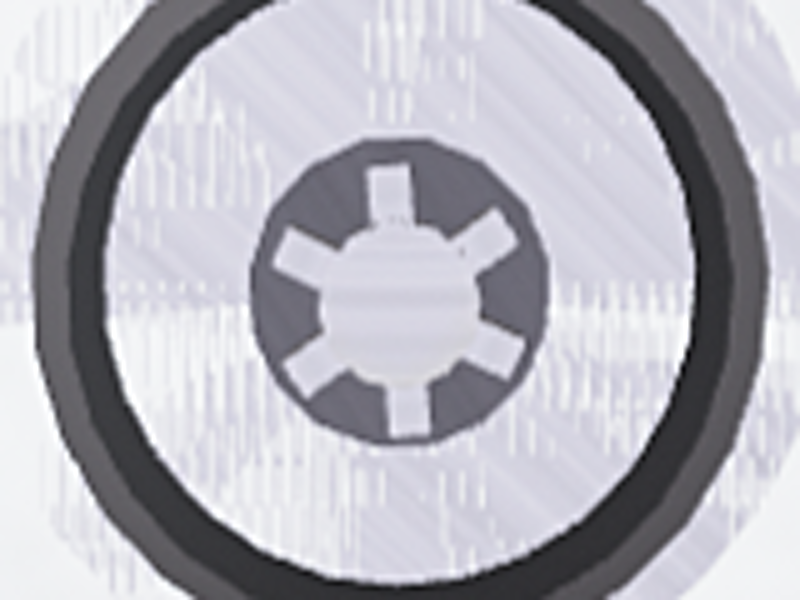

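The crop shows six shaft teeth around (400,300), at about 34.5° modulo 60 in the image, which is about 1.3° in the world. Now I refine the lid-line angle from the saved cup picture.

```bash
python3 - <<'E'
from h import *
f=cv2.imread("pics/w5.png").astype(int);m=np.zeros(f.shape[:2],bool);m[95:135,285:356]=1
m&=f.min(-1)>150
v,u=np.where(m);print(len(u),cv2.minAreaRect(np.stack([u,v],1).astype(np.float32)))
go(494.4,-275.3,182,-37.5)
E
```

```text
667 ((320.0085144042969, 115.62738800048828), (13.206521034240723, 50.767513275146484), 79.04593658447266)
t 13.27 pos [ 455.9 -330.2  231.4] rot [-89.76   0.23 -33.21] F [-0.7 -0.1 -3.4] gap 56.9 J [-41.   2.  91.   0.  87.  -8.]
linear [0.0077 0.1655 0.2228] twist [-0.0026  0.0477 -0.0026] rows 2.0 0.6
```

move_arm --linear '[[0,0,0.06],[0.004,0,0.14],[0.008,0.0,0.2],[0.008,0.03,0.223],[0.008,0.07,0.223],[0.008,0.11,0.223],[0.008,0.14,0.223],[0.008,0.16,0.223],[0.008,0.166,0.223],[0.008,0.166,0.223],[0.008,0.166,0.223]]' --twist '[[0,0.03,0],[-0.003,0.06,-0.003],[-0.003,0.075,-0.003],[-0.003,0.075,-0.003],[-0.003,0.075,-0.003],[-0.003,0.075,-0.003],[-0.003,0.075,-0.003],[-0.003,0.075,-0.003],[-0.003,0.075,-0.003],[-0.003,0.075,-0.003],[-0.003,0.075,-0.003]]' --hand '[0,0,0,0,0,0,0,0,0,0,0]'

```text
time: 14.18
tool_pos: [494.4, -275.8, 182.1]
tcp_rot: [-90.0, -0.0, -40.0]
ft_force: [0.4, 1.0, -3.7]
finger_gap: 56.7
```

```bash
python3 - <<'E'
from h import *
go(494.4,-275.3,176,-40)
E
```

```text
t 14.18 pos [ 494.4 -275.8  182.1] rot [-9.004e+01 -5.000e-02 -4.000e+01] F [ 0.4  1.  -3.7] gap 56.7 J [-34.   4.  94.  -0.  82.   6.]
linear [-0.0011  0.0202  0.0014] twist [0.0005 0.     0.0005] rows 0.1 0.0
```

Descend a few mm at a time, watching the force.

move_arm --linear '[[0,0.01,0],[0,0.02,0],[0,0.024,0],[0,0.024,0]]' --twist '[[0,0,0],[0,0,0],[0,0,0],[0,0,0]]' --hand '[0,0,0,0]'

```text
time: 14.52
tool_pos: [494.3, -275.7, 174.6]
tcp_rot: [-90.0, -0.0, -40.0]
ft_force: [0.1, 0.4, -3.7]
finger_gap: 56.9
```

move_arm --linear '[[0,0.006,0],[0,0.01,0],[0,0.01,0]]' --twist '[[0,0,0],[0,0,0],[0,0,0]]' --hand '[0,0,0]'

```text
time: 14.77
tool_pos: [494.1, -275.5, 171.1]
tcp_rot: [-90.0, 0.0, -40.0]
ft_force: [-0.1, 0.3, -4.9]
finger_gap: 56.8
```

move_arm --linear '[[0,0.006,0],[0,0.01,0],[0,0.01,0]]' --twist '[[0,0,0],[0,0,0],[0,0,0]]' --hand '[0,0,0]'

```text
time: 15.02
tool_pos: [493.9, -275.5, 167.6]
tcp_rot: [-90.1, 0.0, -40.0]
ft_force: [-0.2, 0.7, -3.9]
finger_gap: 56.8
```

move_arm --linear '[[0,0.005,0],[0,0.008,0],[0,0.008,0]]' --twist '[[0,0,0],[0,0,0],[0,0,0]]' --hand '[0,0,0]'

```text
time: 15.27
tool_pos: [494.0, -275.5, 165.5]
tcp_rot: [-90.0, 0.0, -40.0]
ft_force: [-1.7, 2.0, -0.3]
finger_gap: 56.5
```

move_arm --linear '[[0,0.003,0],[0,0.006,0],[0,0.006,0]]' --twist '[[0,0,0],[0,0,0],[0,0,0]]' --hand '[0,0,0]'

```text
time: 15.52
tool_pos: [494.0, -275.6, 165.4]
tcp_rot: [-90.1, -0.0, -40.0]
ft_force: [-7.5, 3.7, 10.1]
finger_gap: 56.7
```

TCP height is 165.4, exactly 130 mm above the 35.4 of the grip on the bench, so the cup is home and meshed. Ease off the push, release, and check.

move_arm --linear '[[0,-0.002,0],[0,-0.004,0],[0,-0.004,0],[0,-0.004,0],[0,-0.004,0],[0,-0.004,0],[0,-0.004,0],[0,-0.004,0]]' --twist '[[0,0,0],[0,0,0],[0,0,0],[0,0,0],[0,0,0],[0,0,0],[0,0,0],[0,0,0]]' --hand '[0,0,0.4,0.6,0.8,1,1,1]'

```text
time: 16.18
tool_pos: [494.1, -275.7, 166.7]
tcp_rot: [-90.1, -0.0, -40.0]
ft_force: [0.3, 0.3, -0.9]
finger_gap: 85.9
```

move_arm --linear '[[0,-0.05,0],[0,-0.12,0],[0,-0.22,0],[0,-0.32,0],[0,-0.35,-0.05],[0,-0.35,-0.12],[0,-0.35,-0.18],[0,-0.35,-0.2],[0,-0.35,-0.2]]' --twist '[[0,0,0],[0,0,0],[0,0,0],[0,0,0],[0,0,0],[0,0,0],[0,0,0],[0,0,0],[0,0,0]]' --hand '[1,1,1,1,1,1,1,1,1]'

```text
time: 16.93
tool_pos: [454.8, -322.5, 271.7]
tcp_rot: [-90.1, -0.0, -40.1]
ft_force: [0.2, 0.1, -0.3]
finger_gap: 85.3
```

```bash
python3 - <<'E'
from h import *
print(r.sense()["tool_pos"],r.sense()["ft_force"])
s=r.snapshot("wrist");cv2.imwrite("pics/w7.png",s["frame"][:,:,::-1]);p=pts(s)
m=(p[...,2]>205)&(p[...,2]<230)&(np.hypot(p[...,0]-494,p[...,1]+275)<34)
q=p[m];print("lid",len(q),cv2.minEnclosingCircle(q[:,:2].astype(np.float32)),np.percentile(q[:,2],[5,50,95]))
t=q[abs(q[:,2]-np.median(q[:,2]))<3];A=np.c_[t[:,:2]-t[:,:2].mean(0),np.ones(len(t))];print("plane slope",np.linalg.lstsq(A,t[:,2],rcond=None)[0])
a=r.snapshot("top");pa=pts(a)
for n,x,y,z0,z1 in(("core",532,288,29,45),("cup",494,-275,205,225),("jar",731,19,40,90),("dish",377,-38,8,40),("rocka",533,194,12,60),("rockb",763,-145,10,70)):
    k=(pa[...,2]>z0)&(pa[...,2]<z1)&(np.hypot(pa[...,0]-x,pa[...,1]-y)<(85 if n=="core" else 45))
    if n=="core": k&=abs(pa[...,1]-y)<38
    if k.sum()>5: print(n,k.sum(),pa[k].mean(0).round(1),np.percentile(pa[k][:,2],[5,50,95]).round(1))
E
```

```text
[ 454.77432041 -322.46614822  271.67820516] [ 0.20355133  0.1073768  -0.27349682]
lid 7913 ((494.8963928222656, -275.8525695800781), 29.829586029052734) [212.06828862 213.74270313 214.91138039]
plane slope [-1.03811841e-03 -1.00286359e-03  2.13693433e+02]
core 378 [531.9 287.3  34.2] [29.6 33.9 40.2]
cup 292 [ 493.7 -275.5  212.5] [208.5 212.5 217. ]
jar 135 [731.3  19.4  64.5] [42.4 66.2 71.9]
dish 223 [376.8 -38.5  15.3] [10.  15.2 20.7]
rocka 119 [533.8 185.6  21.6] [13.1 21.7 32.4]
rockb 252 [ 762.9 -144.7   30.4] [14.9 30.  45.3]
```

View pics/w7.png

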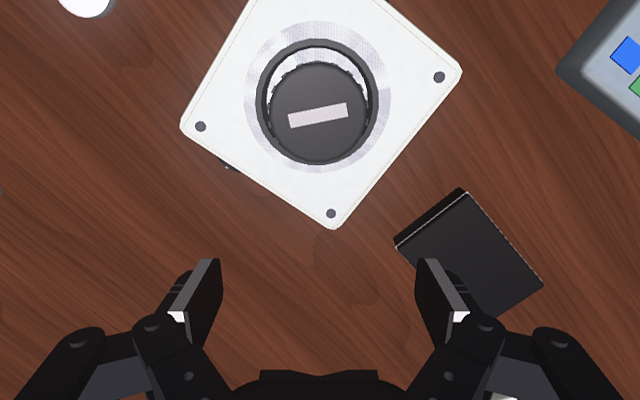

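The cup stands upright in the well, lid at (318,110), with the gripper clear of it. The lid is at 213.7 mm against 214 expected, with a slope of about 0.001. I'm handing in.

```bash
python3 -c "
from h import *
r.hand_in();s=r.sense();print(s['time'],s['ft_force'])"
```

```text
the job is handed in; nothing more can be done
the job is handed in; nothing more can be done
```

The core is lying flat in the free half of the sample tray, and the grinding cup is meshed on the mill's drive and released. The job was handed in at about 17 s of the 67 s allowed; no verdict is reported.

- **Core:** I lifted it level off the well rim and lowered it until the tray took its weight before letting go. The last check put it at about (532, 287) mm. An earlier check, just after release, read its length as 141 mm and its top at 34–36 mm against 37 expected, which is within the camera error.
- **Cup:** I lined its teeth up with the shaft gaps using the wrist pictures, and it went down without any rocking or searching. It reached exactly 130 mm above the height at which I had gripped it on the bench.
- **Cup check after release:**
  - The lid top was at 213.7 mm against 214 expected.
  - The slope was about 0.001.
  - It stood about 1 mm from the measured drive axis.
- **Bystanders:** The jar, dish and dark rock measured within about 1 mm of where they started. I did not re-measure the mortar, spatula or slide box, but the arm went nowhere near the mortar or spatula.
- **Disagreement:** The rock in the tray read 9 mm different in y between the first and last checks. The last check selected its points more loosely and probably took in some of the tray wall. The robot never came near the rock, so I don't think it moved.
- **Pictures:** I viewed 10.

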